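# Set the pan warmer under the onions to its third step

### The arm

A 7-joint arm with a two-finger parallel gripper is mounted at the origin on a cart in front of the work surface, level with it; the furniture and walls round the work are solid. World frame = base frame: x ahead of the robot, y to its left, z up, the work surface at z = 0. Lengths are in m, angles in rad, forces in N, time in s.
With the tool pointing down it reaches from about 0.375 to 0.925 m from the base axis. Payload 3.1 kg.
Tool frame: the origin (TCP) lies between the finger pads; the fingertips stand 14 mm ahead of it and the grasp point (between the pads) lies 5 mm behind it; z points along the fingers, y is the line along which they close (so a half turn about z gives the same grasp; the last joint's range is limited). The gripper opens to 85 mm and grips with 20 to 120 N. Pads are 22 mm wide; open, the fingers measure 114 mm over their backs; the gripper's body (76 mm by 85 mm) begins 54 mm behind the grasp point. The pads swing forward as they close: fully open they stand 13 mm farther back than shut.
Start: joints at [1.197, 0.383, 0.044, 1.598, -0.018, 1.161, -0.05], TCP at [0.177, -0.625, 0.245] pointing down, gripper open.
Joint ranges: [-2.61, 2.61], [-0.41, 2.15], [-1.48, 1.57], [0, 2.5], [-1.57, 4.71], [0.05, 1.97], [-2.85, 2.85]. Speed limits (rad/s): [2.79, 2.79, 3.14, 3.14, 3.14, 3.14, 3.14].

### API

Orientations are given as a unit quaternion [w, x, y, z].
In Python, from cell import manip, viewer, ticket gives the robot as it stands.
- The arm moves only by the shell command python3 -m inch 'ROWS' [FORCE]. ROWS is JSON, a list that holds one entry, the list of rows, each a list of 7 numbers: the shift along the tool's x, y, z each as a share of 0.05 m, from -1 to 1, then the turn, a rotation vector about the tool's x, y, z each as a share of pi/4 rad, from -1 to 1, then the opening in per cent of the stroke, from 0 (shut) to 100 (fully open). In form: [[[tx, ty, tz, rx, ry, rz, grip], ...]]. A call has 1 to 10 rows; each row shifts and turns the commanded pose from where the row before left it, along the tool's axes as they then stand; what a row does not reach is not made up. A row lasts 1/12 s, in which the tool goes at most 41.7 mm and 7.16 degrees, less where a joint would pass 70% of its speed; a pose out of reach is approached as far as the arm can. A call with a number of a shift or a turn outside -1 to 1 is refused whole. A call with a gripper value outside its range is refused whole. The fingers move at their own pace and stop on an object; FORCE is the grip in N (left out, the last holds). Time passes only in rows, so rows that do not move let the fingers close. It gives the time, the measured TCP pose, the force, the opening and the grip force at its end, in the units of the state.
- manip.read_state(): the state, without advancing time (a new reading comes with each control period).
- viewer.read_camera(name): name is "side" or "top"; returns a dict with "pixels" (480x640x3 uint8, red, green, blue), "K" (3x3 intrinsics, pixels), "k1" (the pictures are not rectified: a ray, as slopes to the right and down, at radius r is drawn at 1 + k1 r^2 times it, then the intrinsics apply), "R" (3x3) and "t" (3): a world point X has camera coordinates R X + t. Camera axes: x right, y down, z forward; pixel columns grow to the right and rows downward; lengths in m; the calibration is good to about 2 mm. A picture is of the moment at which its call begins. There is no depth.
- ticket.sign_off(): hands the job in; it is judged then, once.
Trained networks look in a picture, given as the dict that the camera call returned (one of the last four; its "shot" number tells which), for a name from the list of things; names that differ only in an ending like _2 or _b are one class to them, and where a whole thing is asked for, a point or a joint stands for the part that bears it (a point fixed in the world has none). Each returns a list of dicts, best first, with "confidence" (0 to 1); they miss things now and then, are a little off and sometimes report something else, mostly with a low value. They report only what shows in the picture. A call takes as long as a camera call.
- viewer.spot_in(picture, target): "extent" ([left, top, width, height] in pixels, round what is visible of it).
- viewer.outline_of(picture, target): "mask" (480x640 bool, what is visible of it) and "extent" ([left, top, width, height] in pixels, round what is visible of it).
- viewer.mark_of(picture, target): "xy" ([column, row] in pixels: a listed point, or the origin of a listed thing).
The state is a dict: "time": time; "qpos": joint angles; "joint_vel": joint speeds; "joint_efforts": joint torques, N m; "tool_pos": TCP position; "orientation": TCP orientation; "contact_force": force on the tool from outside, world axes, zero at the start; "moment": the same for the moment, N m; "width": finger opening in m; "gripper_force": force on a finger pad.
Only numpy, scipy, OpenCV 4.12 (cv2) and the standard library are available. Lean on these libraries where they do the work, as an engineer would, in place of code of your own. Each camera call takes 0.05 s, during which the arm holds its last target. There are 200 camera calls.

### The job

Two alike pan warmers stand on the worktop. Turn the dial of the one that carries the pan of sliced red onion to its third heat step: the third dot clockwise from the hollow square that marks off, one click per dot, wherever the dial stands now. Leave the pan in its place and do not turn the other warmer's dial.

Things in the scene. Friction and masses are not known exactly. Their poses are not given: they have to be found in the camera images.
- onion_dial (a joint): Click dial of the onion warmer, rad, growing clockwise seen from above: off (hollow square) 0, then five clicks 0.436 (25 deg) apart, so step 3 is 1.309; stops just past both ends. A spring pulls it into the nearest click and holds it; about 0.1 N m takes it over. Starts at off, step 1 or 2. Marks lie round it, 42 mm from the axis: 10 mm square, then black dots growing from 7 to 13 mm.
- onion_grip (a point): Grip point of that dial: on its upright axis, inside the black grip bar, 90 mm above the worktop, 28 above the strip. Turns with the dial: x along the bar to its rounded pointer end, z up. Bar 14 mm thick, 20 mm back and 27 ahead of the axis, 8 to 38 mm above the strip, white line on the pointer half; skirt 52 mm across, 8 high. Pointer at off: 62.5 deg left of the warmer's straight ahead.
- onion_pan: Oblong steel pan of sliced red onion, 174 x 322 x 64 mm, loose, 0.8 kg; origin: centre of its underside, y lengthwise. Stands on the dark plate (46 mm high) of a fixed steel warmer, 210 wide, 440 deep, whose dial sits mid-way on the raised front strip (100 deep, top at 62 mm). The pan's rim, 110 mm above the worktop, comes to about 65 mm from the dial's axis.
- cup_pointer (a point): Pointer end of the dial of the other, identical warmer, on which two small steel portion cups (61 mm wide, 37 high) stand: tip of the grip bar, 27 mm from that dial's axis, 38 mm above the strip. That dial also starts at off, step 1 or 2, and must stay there.

How it is judged:
By the outcome, as a careful person would: the job done as asked, in the order asked, and still so for the second after the job is handed in, with the robot touching nothing.
It also fails if it takes over 32 s, if anything falls off the work surface, if the arm or the gripper's body presses on something with over 40 N, if the wrist force passes 120 N, or if a joint passes its speed limit or range.

## Working session

There is one attempt and no reset: what is moved stays moved. The work goes in short steps, Python scripts to look and compute and a shell command to move; the robot and the scene stay as the last step left them, time stands still between calls to the robot, and variables do not carry over. Pictures are saved under pics/ and viewed, at most 10 in all, crops included, and the job is handed in when it is done.

```bash
mkdir -p pics; cat > h.py <<'E'
import numpy as np,cv2
from cell import manip,viewer,ticket
def ray(p,uv):
    K=np.array(p["K"]);R=np.array(p["R"]);t=np.array(p["t"])
    d=np.array([(uv[0]-K[0,2])/K[0,0],(uv[1]-K[1,2])/K[1,1]]);s=d.copy()
    for _ in range(30): s=d/(1+p["k1"]*(s@s))
    return -R.T@t, R.T@np.array([s[0],s[1],1])
def atz(p,uv,z):
    o,d=ray(p,uv); return o+d*(z-o[2])/d[2]
def proj(p,X):
    K=np.array(p["K"]);c=np.array(p["R"])@X+np.array(p["t"]);s=c[:2]/c[2];s=s*(1+p["k1"]*(s@s))
    return np.array([K[0,0]*s[0]+K[0,2],K[1,1]*s[1]+K[1,2]])
def save(p,n,box=None,sc=1):
    im=np.array(p["pixels"])[:,:,::-1]
    if box: im=im[box[1]:box[3],box[0]:box[2]]
    cv2.imwrite("pics/"+n,cv2.resize(im,None,fx=sc,fy=sc,interpolation=cv2.INTER_CUBIC))
E
python3 - <<'E'
from h import *
np.set_printoptions(precision=3,suppress=True)
for c in("top","side"):
    p=viewer.read_camera(c);save(p,c+"0.png");print(c,ray(p,(320,240)))
    for n,z in(("onion_grip",.09),("onion_pan",.046),("cup_pointer",.1)):
        for m in viewer.mark_of(p,n)[:3]: print(n,m["xy"],m["confidence"],atz(p,m["xy"],z))
s=manip.read_state();print(s)
E
```

```text
top (array([0.513, 0.07 , 1.015]), array([ 0.082, -0.006, -0.997]))
onion_grip [207.9, 314.8] 0.55 [0.436 0.291 0.09 ]
onion_pan [223.2, 206.1] 0.95 [0.665 0.274 0.046]
cup_pointer [451.4, 270.3] 0.62 [ 0.527 -0.2    0.1  ]
side (array([ 0.376, -0.802,  0.543]), array([ 0.22 ,  0.887, -0.407]))
onion_grip [223.7, 230.5] 0.73 [0.433 0.288 0.09 ]
onion_pan [330.7, 240.0] 0.56 [0.668 0.275 0.046]
cup_pointer [319.3, 349.3] 0.7 [ 0.524 -0.197  0.1  ]
{'time': 0.4, 'qpos': array([ 1.197,  0.383,  0.044,  1.598, -0.018,  1.161, -0.05 ]), 'joint_vel': array([ 0.   , -0.001, -0.   , -0.002, -0.   , -0.   , -0.001]), 'joint_efforts': array([ -0.001, -43.279,   1.021, -24.939,   0.01 ,   0.005,   0.   ]), 'tool_pos': array([ 0.177, -0.625,  0.245]), 'orientation': array([-0.   ,  0.991,  0.137, -0.   ]), 'contact_force': array([ 0.248, -0.059, -0.214]), 'moment': array([-0.002, -0.   , -0.013]), 'gripper_force': 0.0, 'width': 0.08519562220766348}
```

View pics/top0.png

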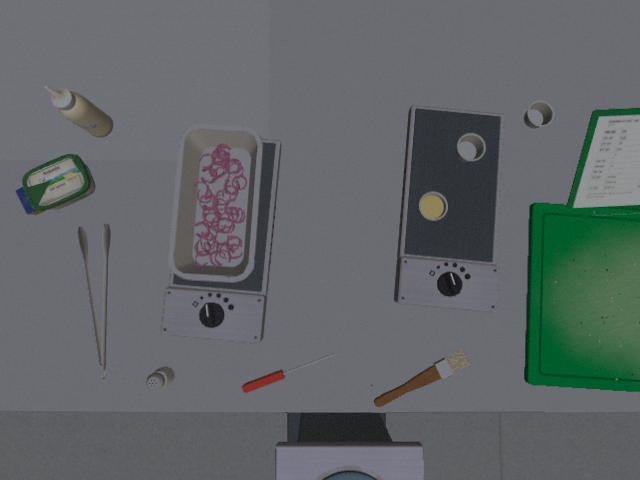

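```bash
python3 - <<'E'
from h import *
p=viewer.read_camera("top");save(p,"crop0.png",(150,270,270,360),6)
E
```

```text
(no output)
```

View pics/crop0.png

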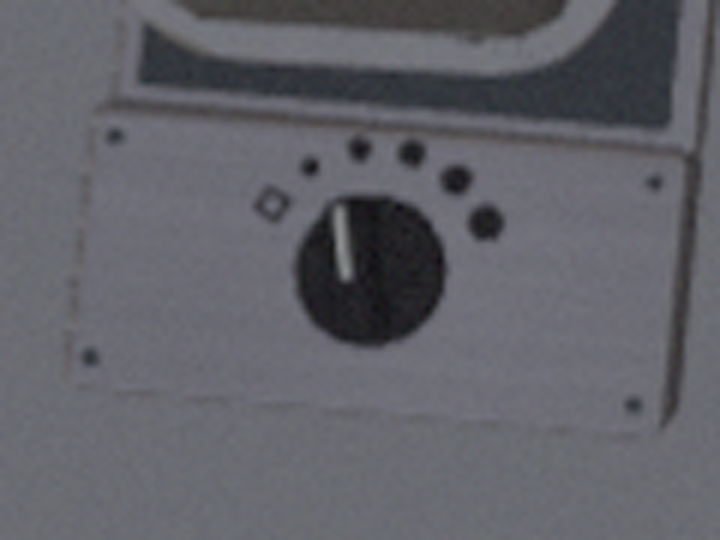

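The crop shows the hollow square at about (272,203), with dots at (310,166), (359,149), (411,153), (456,180) and (486,222). The white pointer line runs from (347,280) to (340,205). I'll compute the angles.

```bash
python3 - <<'E'
from h import *
from scipy.optimize import least_squares
np.set_printoptions(precision=4,suppress=True)
p=viewer.read_camera("top")
f=lambda u,z:atz(p,(150+u[0]/6-.4,270+u[1]/6-.4),z)[:2]
D=np.array([f(u,.062) for u in((272,203),(310,166),(359,149),(411,153),(456,180),(486,222))])
# centre, forward dir
def r(v): 
    a=v[2]+np.radians(62.5-25*np.arange(6)); return (D-v[:2]-.042*np.c_[np.cos(a),np.sin(a)]).ravel()
s=least_squares(r,[.435,.29,0]);print(s.x,np.degrees(s.x[2]),abs(s.fun).max())
w=np.degrees(s.x[2])
L=f((340,205),.1)-f((347,280),.1)
a=np.degrees(np.arctan2(L[1],L[0]));print("pointer",a,"step",(w+62.5-a)/25)
tip=f((338,200),.1);d=tip-s.x[:2];print("tip",tip,d,np.degrees(np.arctan2(d[1],d[0])))
st=manip.read_state();print(st["tool_pos"],st["orientation"])
from scipy.spatial.transform import Rotation as Ro
q=st["orientation"];print(Ro.from_quat([*q[1:],q[0]]).as_matrix())
E
```

```text
[ 0.4348  0.2898 -0.0844] -4.835808140267506 0.0002787798985541823
pointer 6.8297793313563195 step 2.033376501135047
tip [0.4607 0.2931] [0.0259 0.0033] 7.3529907698538075
[ 0.177  -0.6254  0.2452] [-0.      0.9905  0.1375  0.    ]
[[ 0.9622  0.2724 -0.    ]
 [ 0.2724 -0.9622  0.0001]
 [ 0.     -0.0001 -1.    ]]
```

Step 2 now, at 7.7°, so I need +25° clockwise. Dial axis at (0.435, 0.290). I'll move in an arc around the base.

```bash
python3 -m inch '[[[0.65,-0.44,0,0,0,0,60],[0.65,-0.44,0,0,0,0,60],[0.65,-0.44,0,0,0,0,60],[0.65,-0.44,0,0,0,0,60],[0.65,-0.44,0,0,0,0,60],[0.65,-0.44,0,0,0,0,60],[0.65,-0.44,0,0,0,0,60],[0.65,-0.44,0,0,0,0,60],[0.65,-0.44,0,0,0,0,60],[0.65,-0.44,0,0,0,0,60]]]'
cat > to.py <<'E'
from h import *
import sys
from scipy.spatial.transform import Rotation as Ro
np.set_printoptions(precision=4,suppress=True)
x,y,z,yaw=map(float,sys.argv[1:5])
st=manip.read_state();q=st["orientation"];R=Ro.from_quat([*q[1:],q[0]]).as_matrix()
G=Ro.from_euler('z',yaw,degrees=True).as_matrix()@np.diag([1,-1,-1.])
print("pos",st["tool_pos"],"yaw",np.degrees(np.arctan2(R[1,0],R[0,0])),"F",st["contact_force"],st["moment"],st["width"],"t",st["time"],"q",st["qpos"])
print("shift units",R.T@(np.array([x,y,z])-st["tool_pos"])/.05,"turn units",Ro.from_matrix(R.T@G).as_rotvec()/(np.pi/4))
E
python3 to.py 0.4348 0.2898 0.2 7.7
```

```text
time: 1.33
tool_pos: [0.4308, -0.3237, 0.2457]
orientation: [0.0, 0.991, 0.137, 0.0]
contact_force: [0.4, -0.8, 0.1]
width: 0.0513
gripper_force: 0.0
pos [ 0.4308 -0.3237  0.2457] yaw 15.794122488403097 F [ 0.4261 -0.7727  0.0612] [-0.0353 -0.0443 -0.0093] 0.05134111447279189 t 1.3333 q [ 0.7392  0.1828 -0.1903  1.8577  0.0388  1.1037 -0.7606]
shift units [  3.4165 -11.7866   0.9056] turn units [ 0.0011 -0.0007  0.1799]
```

```bash
python3 -m inch '[[[0.22,-0.76,0,0,0,0,60],[0.22,-0.76,0,0,0,0,60],[0.22,-0.76,0,0,0,0,60],[0.22,-0.76,0,0,0,0,60],[0.22,-0.76,0,0,0,0,60],[0.22,-0.76,0,0,0,0,60],[0.22,-0.76,0,0,0,0,60],[0.22,-0.76,0,0,0,0,60],[0.22,-0.76,0,0,0,0,60],[0.22,-0.76,0,0,0,0,60]]]'
python3 to.py 0.4348 0.2898 0.2 7.7
```

```text
time: 2.17
tool_pos: [0.4319, 0.0721, 0.2458]
orientation: [0.0, 0.991, 0.137, 0.001]
contact_force: [0.6, -0.0, 0.2]
width: 0.0511
gripper_force: 0.0
pos [0.4319 0.0721 0.2458] yaw 15.789013325098356 F [ 0.5885 -0.0043  0.237 ] [-0.0387 -0.126   0.0002] 0.05108864297591821 t 2.1667 q [ 0.3312 -0.0012 -0.5832  2.0574  0.0004  1.0837 -1.5475]
shift units [ 1.2384 -4.1748  0.9138] turn units [ 0.0012 -0.0018  0.1798]
```

```bash
python3 -m inch '[[[0.2,-0.7,0.15,0,0,0,60],[0.2,-0.7,0.15,0,0,0,60],[0.2,-0.7,0.15,0,0,0,60],[0.2,-0.7,0.15,0,0,0,60],[0.2,-0.7,0.15,0,0,0,60],[0.2,-0.67,0.15,0,0,0,60],[0,0,0,0,0,0.09,60],[0,0,0,0,0,0.09,60],[0,0,0,0,0,0,60]]]'
python3 to.py 0.4348 0.2898 0.15 7.7
python3 - <<'E'
from h import *
p=viewer.read_camera("side");save(p,"s1.png",(140,150,340,300),4)
p=viewer.read_camera("top");save(p,"t1.png",(150,240,290,345),5)
E
```

```text
time: 2.92
tool_pos: [0.4328, 0.2883, 0.2002]
orientation: [-0.0, 0.998, 0.068, -0.0]
contact_force: [-0.3, 0.7, -0.3]
width: 0.0513
gripper_force: 0.0
pos [0.4328 0.2883 0.2002] yaw 7.749866026444046 F [-0.2693  0.7345 -0.3082] [-0.0177 -0.0527 -0.0353] 0.05127132283259462 t 2.9167 q [-0.0205  0.2639 -0.7257  1.9235  0.203   1.028  -2.2702]
shift units [ 0.0446 -0.0232  1.0031] turn units [-0.0004  0.0005  0.0011]
```

View pics/s1.png

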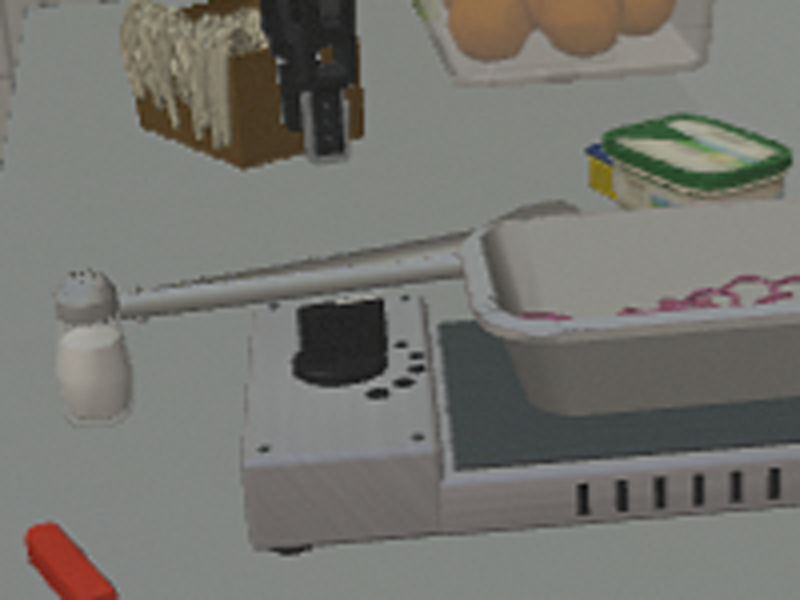

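The side view shows the gripper right above the dial, with its fingers straddling the bar (dial at about (340,340) in the crop) and the pan rim clear. I'll descend with the 50 mm opening.

```bash
python3 -m inch '[[[0.04,-0.02,0.5,0,0,0,60],[0,0,0.5,0,0,0,60],[0,0,0.5,0,0,0,60],[0,0,0.4,0,0,0,60],[0,0,0.3,0,0,0,60],[0,0,0,0,0,0,60]]]' 25
python3 to.py 0.4348 0.2898 0.09 7.7
```

```text
time: 3.52
tool_pos: [0.4332, 0.2858, 0.0873]
orientation: [0.002, 0.998, 0.067, -0.003]
contact_force: [0.2, -0.4, 0.3]
width: 0.0511
gripper_force: 0.0
pos [0.4332 0.2858 0.0873] yaw 7.683771125710776 F [ 0.1557 -0.3943  0.3115] [-0.0581  0.032  -0.035 ] 0.05109833758157552 t 3.5167 q [-0.0966  0.4332 -0.6553  1.9999  0.3534  0.8289 -2.3884]
shift units [ 0.0431 -0.0753 -0.0552] turn units [ 0.0038  0.0075 -0.0003]
```

Joint 7 is at -2.39 and the turn would take it close to its limit of -2.85. There's plenty of time, so I'll lift, flip the hand by half a turn counterclockwise and come back down.

```bash
python3 -m inch '[[[0,0,-0.6,0,0,0,60],[0,0,-0.7,0,0,0,60],[0,0,-0.7,0,0,0,60],[0,0,0,0,0,-0.15,60],[0,0,0,0,0,-0.15,60],[0,0,0,0,0,-0.15,60],[0,0,0,0,0,-0.15,60],[0,0,0,0,0,-0.15,60],[0,0,0,0,0,-0.15,60],[0,0,0,0,0,-0.15,60]]]'
python3 -m inch '[[[0,0,0,0,0,-0.15,60],[0,0,0,0,0,-0.15,60],[0,0,0,0,0,-0.15,60],[0,0,0,0,0,-0.15,60],[0,0,0,0,0,-0.15,60],[0,0,0,0,0,-0.15,60],[0,0,0,0,0,-0.15,60],[0,0,0,0,0,-0.15,60],[0,0,0,0,0,-0.15,60],[0,0,0,0,0,-0.15,60]]]' >/dev/null
python3 -m inch '[[[0,0,0,0,0,-0.15,60],[0,0,0,0,0,-0.15,60],[0,0,0,0,0,-0.15,60],[0,0,0,0,0,-0.15,60],[0,0,0,0,0,-0.15,60],[0,0,0,0,0,-0.15,60],[0,0,0,0,0,-0.15,60],[0,0,0,0,0,-0.15,60],[0,0,0,0,0,-0.15,60],[0,0,0,0,0,0,60]]]' >/dev/null
python3 to.py 0.4348 0.2898 0.19 187.7
```

```text
time: 4.35
tool_pos: [0.4357, 0.2883, 0.1918]
orientation: [0.0, 0.886, 0.464, 0.001]
contact_force: [-0.4, -0.0, 0.2]
width: 0.0512
gripper_force: 0.0
pos [0.4359 0.2879 0.1911] yaw -176.7371746143536 F [0.3338 0.2112 0.3665] [ 0.0125 -0.0142 -0.0037] 0.051185844249616 t 6.0167 q [ 0.4046  0.5564 -1.3196  1.9129  0.596   1.1495  0.4849]
shift units [0.0191 0.0385 0.0221] turn units [-0.0001  0.0013 -0.0986]
```

```bash
python3 -m inch '[[[0.02,0.04,0,0,0,-0.1,60],[0,0,0.5,0,0,0,60],[0,0,0.5,0,0,0,60],[0,0,0.5,0,0,0,60],[0,0,0.25,0,0,0,60],[0,0,0.2,0,0,0,60],[0,0,0,0,0,0,60]]]' 25
python3 to.py 0.4348 0.2898 0.09 187.7
```

```text
time: 6.6
tool_pos: [0.4334, 0.2895, 0.0916]
orientation: [-0.001, -0.066, 0.998, -0.001]
contact_force: [-0.4, 0.1, 1.1]
width: 0.0511
gripper_force: 0.0
pos [0.4334 0.2895 0.0916] yaw -172.38291365218467 F [-0.3617  0.1062  1.0559] [ 0.0223  0.059  -0.0115] 0.051125534132624675 t 6.6 q [ 0.283   0.6801 -1.1747  1.9813  0.7542  1.0112  0.4451]
shift units [-0.0284  0.0029  0.0321] turn units [-0.0021 -0.0025 -0.0018]
```

Well aligned. Closing on the bar.

```bash
python3 -m inch '[[[-0.03,0,0.03,0,0,0,5],[0,0,0,0,0,0,5],[0,0,0,0,0,0,5],[0,0,0,0,0,0,5],[0,0,0,0,0,0,5],[0,0,0,0,0,0,5]]]' 25
python3 to.py 0.4348 0.2898 0.09 162.7
```

```text
time: 7.1
tool_pos: [0.4366, 0.2895, 0.0927]
orientation: [0.001, -0.066, 0.998, -0.002]
contact_force: [-0.6, -3.9, 5.1]
width: 0.0133
gripper_force: 28.1
pos [0.4366 0.2895 0.0927] yaw -172.38245817707914 F [-0.566  -3.9344  5.0954] [-0.7999  0.0384 -0.0326] 0.013330967488426455 t 7.1 q [ 0.2825  0.6811 -1.1742  1.9764  0.7579  1.0146  0.4458]
shift units [0.0351 0.0103 0.0546] turn units [-0.0039  0.003   0.5537]
```

```bash
python3 -m inch '[[[0,0,0,0,0,0.08,5],[0,0,0,0,0,0.1,5],[0,0,0,0,0,0.1,5],[0,0,0,0,0,0.1,5],[0,0,0,0,0,0.1,5],[0,0,0,0,0,0.08,5],[0,0,0,0,0,0,5],[0,0,0,0,0,0,5]]]'
python3 to.py 0.4348 0.2898 0.09 162.7
```

```text
time: 7.77
tool_pos: [0.4366, 0.2889, 0.0928]
orientation: [0.001, 0.153, 0.988, -0.002]
contact_force: [-1.1, -4.3, 6.9]
width: 0.0133
gripper_force: 28.3
pos [0.4366 0.2889 0.0928] yaw 162.41846710642307 F [-1.096  -4.3092  6.9265] [-1.0575  0.1716  0.0243] 0.013258927559789514 t 7.7667 q [ 0.2307  0.6197 -1.0915  1.9783  0.6816  0.9697  0.0608]
shift units [0.0394 0.0063 0.055 ] turn units [-0.0049  0.0045 -0.0063]
```

Turned 25°, with almost no residual torque. Next I release, lift and back away so the cameras can see the dial.

```bash
python3 -m inch '[[[0,0,0,0,0,0,60],[0,0,0,0,0,0,60],[0,0,0,0,0,0,60],[0,0,0,0,0,0,60],[0,0,-0.4,0,0,0,60],[0,0,-0.7,0,0,0,60],[0,0,-0.7,0,0,0,60],[0,0,-0.7,0,0,0,60],[0,0,0,0,0,0,60]]]'
python3 -m inch '[[[0,0.75,0,0,0,0,60],[0,0.75,0,0,0,0,60],[0,0.75,0,0,0,0,60],[0,0.75,0,0,0,0,60],[0,0.75,0,0,0,0,60],[0,0.75,0,0,0,0,60],[0,0,0,0,0,0,60],[0,0,0,0,0,0,60]]]'
python3 - <<'E'
from h import *
p=viewer.read_camera("top");a=np.array(p["pixels"])[:,:,::-1]
f=lambda b:cv2.resize(a[b[1]:b[3],b[0]:b[2]],None,fx=6,fy=6,interpolation=cv2.INTER_CUBIC)
cv2.imwrite("pics/t2.png",np.hstack([f((160,270,225,360)),f((430,250,495,340))]))
p2=viewer.read_camera("side");save(p2,"s2.png",(140,150,340,300),4)
print(manip.read_state()["qpos"])
for n in("onion_pan",):print(viewer.mark_of(p,n)[:1])
print(viewer.mark_of(p,"cup_pointer")[:2])
E
```

```text
time: 8.52
tool_pos: [0.4382, 0.2951, 0.2232]
orientation: [0.004, 0.152, 0.988, 0.004]
contact_force: [0.3, 0.5, 1.1]
width: 0.0514
gripper_force: 0.0
time: 9.18
tool_pos: [0.5008, 0.5084, 0.2153]
orientation: [-0.001, 0.15, 0.989, 0.001]
contact_force: [-0.4, -0.2, -0.7]
width: 0.0508
gripper_force: 0.0
[-0.18818231  0.7676413  -1.04737728  1.41472324  0.66621879  1.33906193
  0.00314457]
[{'xy': [224.7, 209.6], 'confidence': 0.58}]
[{'xy': [453.4, 269.5], 'confidence': 0.73}]
```

View pics/t2.png

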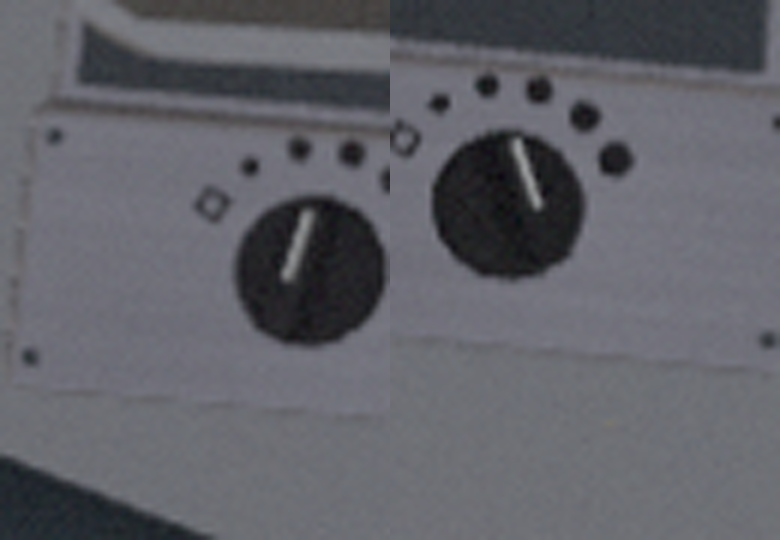

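The left crop shows the onion dial's line running from (287,280) to (308,210). That is about 17° clockwise of world x, against -17.3° for step 3, so the dial is at its third dot. The pan rim is where it was, and the robot didn't go near the cup warmer's dial (right crop).

```bash
python3 -c "
from cell import ticket
print(ticket.sign_off())"
```

```text
the job is handed in; nothing more can be done
None
```

The onion warmer's dial was at step 2 and now stands at step 3, confirmed in the top camera picture; the pan is still in place, the other dial was not touched, and the job was handed in at about 9 s.

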